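Turn the catalogue leaf and photograph its back with a two-stage release key

ROBOT

A 7-joint arm with a two-finger parallel gripper is mounted at the origin on a cart in front of the work surface, level with it; the furniture and walls round the work are solid. World frame = base frame: x ahead of the robot, y to its left, z up, the work surface at z = 0. Lengths are in m, angles in degrees, forces in N, time in s.
With the tool pointing down it reaches from about 0.425 to 0.95 m from the base axis. Payload 4.7 kg.
Tool frame: the origin (TCP) lies midway between the tips of the shut fingers; the grasp point (between the pads) lies 19 mm behind it (arm.grip_depth is the distance from the TCP to the grasp point, in m); z points along the fingers, y is the line along which they close (so a half turn about z gives the same grasp; the last joint's range is limited). The gripper opens to 85 mm and grips with 20 to 120 N. Pads are 22 mm wide; open, the fingers measure 114 mm over their backs; the gripper's body (76 mm by 85 mm) begins 54 mm behind the grasp point. The pads swing forward as they close: fully open they stand 13 mm farther back than shut.
Start: joints at [-78.031, 26.849, -2.785, 87.806, 1.381, 65.374, -4.715], TCP at [0.159, 0.656, 0.231] pointing down, gripper open.
Joint ranges: [-148.3, 148.3], [-19.14, 114.17], [-79.39, 73.82], [5.75, 140.21], [-59.74, 239.74], [12.07, 113.84], [-152.46, 152.46]. Speed limits (degrees/s): [147.25, 147.25, 180, 180, 180, 180, 180].

INTERFACE

Orientations are given as a 3x3 rotation matrix whose columns are the frame's x, y, z axes.
In Python, from rig import arm, viewer gives the robot as it stands.
- The arm moves only by the tool apply_moves, never from a script. Its argument "targets" is a list of rows, each an object of numbers: "dx", "dy", "dz": the shift along the tool's x, y, z in m; "wx", "wy", "wz": the turn, a rotation vector about the tool's x, y, z in rad; "jaw": the opening, from 0 (shut) to 1 (fully open). A call has 1 to 20 rows; each row is the pose to reach, as a shift and turn from the pose commanded when the call began, along the tool's axes at that moment; what a row does not reach only later rows make up. A row lasts 1/12 s, in which the tool goes at most 41.7 mm and 7.16 degrees, less where a joint would pass 70% of its speed; a pose out of reach is approached as far as the arm can. A call with a gripper value outside its range is refused whole. The fingers move at their own pace and stop on an object; "force" is the grip in N (left out, the last holds). Time passes only in rows, so rows that repeat a pose let the fingers close. It gives the time, the measured TCP pose, the force, the opening and the grip force at its end, in the units of the state.
- arm.get_obs(): the state, without advancing time (a new reading comes with each control period).
- viewer.grab_frame(name): name is "side" or "top"; returns a dict with "img" (384x512x3 uint8, red, green, blue), "intrinsics" (3x3 intrinsics, pixels), "world_to_cam" (4x4, takes a point from world to camera coordinates). Camera axes: x right, y down, z forward; pixel columns grow to the right and rows downward; lengths in m; the calibration is good to about 2 mm. A picture is of the moment at which its call begins. There is no depth.
- arm.close_job(): hands the job in; it is judged then, once.
The state is a dict: "time_s": time; "joint_positions": joint angles; "dq": joint speeds; "tau": joint torques, N m; "ee_pos": TCP position; "tool_rot": TCP orientation; "contact_force": force on the tool from outside, world axes, zero at the start; "ft_torque": the same for the moment, N m; "grip_width": finger opening in m; "grip_force": force on a finger pad.
Only numpy, scipy, OpenCV 4.12 (cv2) and the standard library are available. Lean on these libraries where they do the work, as an engineer would, in place of code of your own. Each camera call takes 0.05 s, during which the arm holds its last target. There are 200 camera calls.

TASK

Turn the stiff yellow leaf of the open ring binder over its rings until it lies flat on the other side, showing its back. Then photograph it: press the red release key of the page camera down to its first click and hold it there for a good second so that the camera focuses, without going further; after that press it fully home, where the second stage locks down, and let it go. Leave the loupe, the padlock and the oil bottle where they are.

Things in the scene. Friction and masses are not known exactly. Their poses are not given: they have to be found in the camera images.
- binder: open ring binder with blue covers, fixed on a wooden riser 65 mm high: 190 mm along its x (the spine), 170 mm along its y; page stacks on both sides end 92 mm above the counter; three steel rings reach 115 mm above it. Origin: below the middle of the spine, on the counter; x along the spine, z up. The leaf lies toward the binder's -y at first and must end toward its +y
- leaf_hinge (a point): middle of the hinge line about which the leaf turns on the rings: 95 mm above the binder's origin, line along the binder's x
- leaf_bar (a point): centre of the black bar at the leaf's free edge: round, 10 mm thick, parallel to the spine, 100 mm from the hinge line. Between bar and leaf is an open slot 34 mm deep, 80 mm long along the bar: one finger fits in the slot from above, one outside; the bar may turn between them. With the leaf flat it lies 95 mm above the counter, nothing below it (riser ends 85 mm from the spine, 26 mm lower)
- leaf (a joint): angle of the leaf, a board 165 mm long and 3 mm thick, about the hinge: 0 = flat on the binder's -y side, 1.57 = upright, 3.14 = flat on the +y side. It starts between 0 and 0.3. The rings are tight: the leaf stays at whatever angle it is left (about 1 N at the bar moves it)
- page_camera: grey page camera on a pillar and steel foot (110 x 85 mm), fixed to the counter; housing 104 x 64 mm, top 190 mm above the counter; lens toward its -y. Origin: centre of the foot's underside, on the counter; z up
- key_seat (a point): point on the camera housing's top, 190 mm above the counter, straight below the red release key (vertical axis). The key is a round flat cap 30 mm across over a steel threaded collar 38 mm across, which is screwed to a height that differs every time and is not measured: the unpressed cap's top stands anywhere from 18 to 30 mm above this point, and 14 mm above the collar. Find it by touch
- release_key (a joint): first stage: how far the red cap is pressed into the stem, 0 to 0.005 m. A light spring (1.5 N at first, 4 N at the end) brings it back up; at 0.005 m it meets a firm stop, which is the first click
- release_stem (a joint): second stage: how far the stem under the cap has been pushed in, 0 to 0.005 m. It starts to give only at about 12 N, moves 5 mm to a hard stop and stays down where it is pushed: it does not come back, so pushing it before the focusing hold spoils the picture for good
- loupe: loose black eye loupe, 39 mm across, 27 mm high, near the binder; leave alone. Origin at its underside
- padlock: loose brass padlock, 54 x 40 x 13 mm, near the binder; leave alone. Origin at its underside
- oiler: loose upright cream oil bottle with a red spout, 45 mm across, 132 mm high, near the camera; leave alone. Origin at its underside

How it is judged:
By the outcome, as a careful person would: the job done as asked, in the order asked, and still so for the second after the job is handed in, with the robot touching nothing.
It also fails if it takes over 66 s, if anything falls off the work surface, if the arm or the gripper's body presses on something with over 40 N, if the wrist force passes 120 N, or if a joint passes its speed limit or range.

## Working session

There is one attempt and no reset: what is moved stays moved. The work goes in short steps, Python scripts to look and compute and a tool call to move; the robot and the scene stay as the last step left them, time stands still between calls to the robot, and variables do not carry over. Pictures are saved under pics/ and viewed, at most 10 in all, crops included, and the job is handed in when it is done.

Besides the shell and the picture viewer there is one more tool, called as name([rows], argument=value, ...), one row to a line, values as JSON. apply_moves: Moves the arm, as the interface text tells. Its arguments: {"type":"object","properties":{"targets":{"type":"array"},"force":{"type":"number"}},"required":["targets"]}

```bash
mkdir -p pics; cat > h.py <<'E'
import numpy as np, cv2
from rig import arm, viewer
def grab(n,save=None):
    f=viewer.grab_frame(n)
    if save: cv2.imwrite('pics/'+save,cv2.cvtColor(f['img'],cv2.COLOR_RGB2BGR))
    return f
def ray(f,uv):
    K=np.array(f['intrinsics']);T=np.array(f['world_to_cam']);R=T[:3,:3];c=-R.T@T[:3,3]
    return c,R.T@np.linalg.inv(K)@np.array([uv[0],uv[1],1.])
def onz(f,uv,z):
    c,d=ray(f,uv); return c+d*(z-c[2])/d[2]
def proj(f,p):
    K=np.array(f['intrinsics']);T=np.array(f['world_to_cam']);q=K@(T[:3,:3]@np.array(p)+T[:3,3]); return q[:2]/q[2]
def tri(fa,a,fb,b):
    c1,d1=ray(fa,a);c2,d2=ray(fb,b)
    s=np.linalg.lstsq(np.c_[d1,-d2],c2-c1,rcond=None)[0]
    p,q=c1+s[0]*d1,c2+s[1]*d2; return (p+q)/2,np.linalg.norm(p-q)
def st():
    o=arm.get_obs(); print(o['time_s'],np.round(o['ee_pos'],4),np.round(o['contact_force'],2),o['grip_width'],o['grip_force']); print(np.round(o['tool_rot'],3).tolist()); return o
E
python3 - <<'E'
from h import *
import pickle
fs={n:grab(n,n+'0.png') for n in('top','side')}
pickle.dump(fs,open('f0.pkl','wb'))
for n,f in fs.items(): print(n,np.round(ray(f,(256,192))[0],3)); cv2.imwrite(f'pics/{n}0.png',cv2.resize(cv2.cvtColor(f['img'],cv2.COLOR_RGB2BGR),(768,576),interpolation=cv2.INTER_CUBIC))
st()
E
```

```text
top [ 0.251 -0.139  1.476]
side [ 0.479 -0.999  0.994]
0.1 [0.1589 0.6555 0.2304] [-0.43  0.7   0.68] 0.08544097960007849 0.0
[[-0.972, 0.236, -0.0], [0.236, 0.972, -0.002], [-0.0, -0.002, -1.0]]
```

View pics/top0.png

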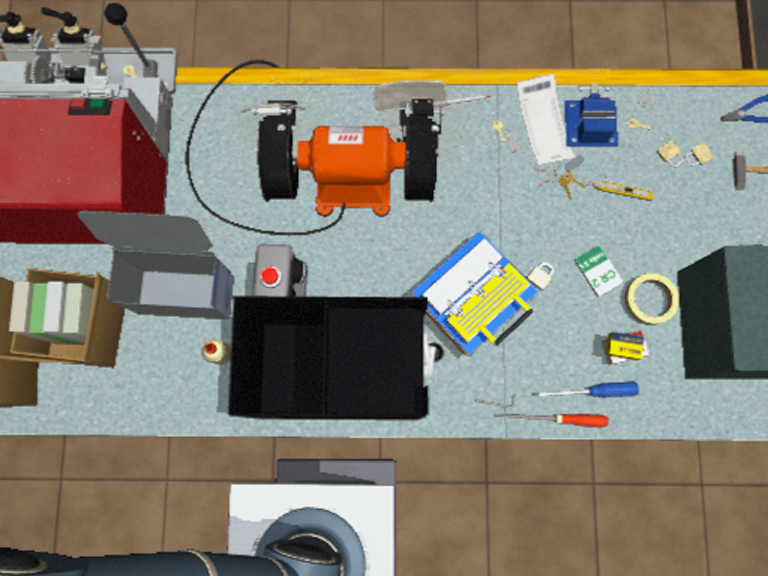

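View pics/side0.png

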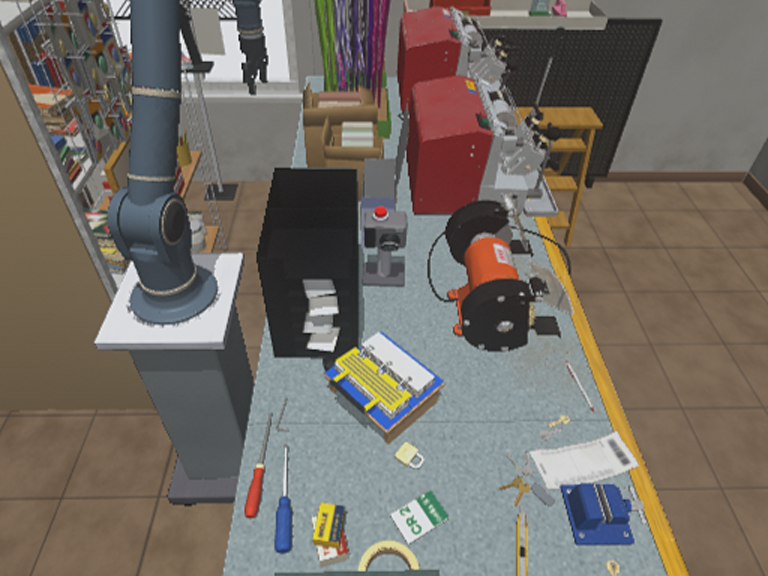

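Top view (768-scale): binder with the yellow leaf at (490,300), its bar around (513,325), red key (269,276), oiler (215,350), padlock (542,275), and the loupe partly hidden at (435,352). A tall black box stands between robot and camera. The side view shows the same scene, with the red key at (380,212) and the leaf at (370,378).

```bash
python3 - <<'E'
from h import *
import pickle
fs=pickle.load(open('f0.pkl','rb'))
a=cv2.resize(fs['top']['img'][150:250,265:375],(440*1,400),interpolation=cv2.INTER_CUBIC)
b=cv2.resize(fs['side']['img'][210:300,205:305],(355,320),interpolation=cv2.INTER_CUBIC)
im=np.zeros((400,800,3),np.uint8);im[:,:440]=a;im[:320,445:800]=b
cv2.imwrite('pics/c1.png',im[:,:,::-1])
r={}
for n,f in fs.items():
    h=cv2.cvtColor(f['img'],cv2.COLOR_RGB2HSV)
    m=((h[...,0]<6)|(h[...,0]>174))&(h[...,1]>180)&(h[...,2]>140)
    k,l,s,c=cv2.connectedComponentsWithStats(m.astype(np.uint8))
    print(n,[(s[i,4],s[i,:4].tolist(),np.round(c[i],1).tolist()) for i in range(1,k) if s[i,4]>12])
t,s=fs['top'],fs['side']
print('key onz .212',onz(t,(269/1.5,276/1.5),.212),tri(t,(269.5/1.5,275/1.5),s,(380/1.5,212/1.5)))
# black box top corners in both views
for a,b in [((427,298),(355,170)),((234,298),(276,170)),((427,415),(262,258)),((427,298),(357,170))]:
    print('box',tri(t,np.array(a)/1.5,s,np.array(b)/1.5))
E
```

```text
top [(np.int32(193), [2, 134, 79, 4], [42.3, 136.1]), (np.int32(81), [175, 179, 10, 10], [179.5, 183.4]), (np.int32(119), [382, 276, 23, 8], [393.9, 279.9])]
side [(np.int32(30), [250, 138, 7, 5], [253.1, 140.2]), (np.int32(55), [166, 312, 9, 18], [170.2, 318.6]), (np.int32(34), [163, 338, 8, 6], [166.4, 340.7])]
key onz .212 [0.51824558 0.0632913  0.212     ] (array([0.52147457, 0.06336361, 0.20671541]), np.float64(0.0005729345399488263))
box (array([ 0.44973585, -0.19715905,  0.48305026]), np.float64(0.03621918844790433))
box (array([0.37027185, 0.06227695, 0.35984154]), np.float64(0.16908404150317835))
box (array([ 0.28217541, -0.20809096,  0.29907849]), np.float64(0.011080087616974208))
box (array([ 0.45149391, -0.19707696,  0.48263118]), np.float64(0.039534684950886606))
```

View pics/c1.png

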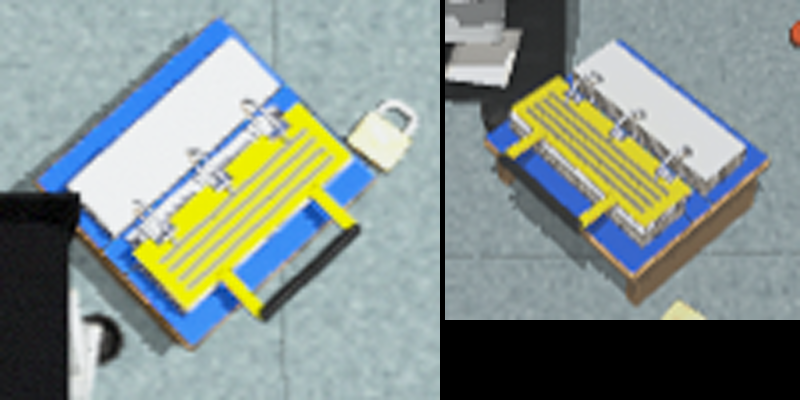

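```bash
python3 - <<'E'
from h import *
import pickle
fs=pickle.load(open('f0.pkl','rb'));t,s=fs['top'],fs['side']
T=lambda u,v:(265+u/4,150+v/4); S=lambda u,v:(205+(u-445)/3.55,210+v/3.555)
b1=tri(t,T(265,315),s,S(502,158));b2=tri(t,T(357,230),s,S(586,226));print('bar',b1,b2,np.linalg.norm(b1[0]-b2[0]))
P=[]
for a,b in [((220,20),None),((375,170),(768,158)),((190,347),(630,275)),((40,185),(487,145))]:
    p=onz(t,T(*a),.068);P.append(p)
    print(np.round(p,3), b and np.round(onz(s,S(*b),.068),3))
P=np.array(P);print('c',P.mean(0),[np.linalg.norm(P[i]-P[i-1]) for i in range(4)])
for i,j in((1,0),(2,3)):
    d=P[j]-P[i];print(np.degrees(np.arctan2(d[1],d[0])))
for i,j in((0,3),(1,2)):
    d=P[j]-P[i];print(np.degrees(np.arctan2(d[1],d[0])))
print('key',tri(t,(179.5,183.4),s,(253.1,140.2)),onz(t,(179.5,183.4),.214))
q=onz(s,(357/1.5,355/1.5),0);q2=onz(s,(275/1.5,355/1.5),0);print('boxbase',q,q2)
for z in(.2,.25,.3,.35,.4):
    print(z,*[np.round(onz(t,np.array(u)/1.5,z)[:2],3) for u in((427,298),(427,415),(230,298),(230,415))],np.round(proj(s,[*onz(t,np.array((427,298))/1.5,z)[:2],z])*1.5),np.round(proj(s,[*onz(t,np.array((427,415))/1.5,z)[:2],z])*1.5))
print('lens side', onz(t,np.array((305,277))/1.5,.15),onz(t,np.array((257,250))/1.5,.19),onz(t,np.array((293,250))/1.5,.19),'oiler',onz(t,np.array((210,350))/1.5,.13),'padlock',onz(t,T(380,145),.01),'loupe',onz(t,T(100,340),.02))
E
```

```text
bar (array([ 0.41622389, -0.35309269,  0.10223147]), np.float64(0.0016563517328891904)) (array([ 0.48174119, -0.4196919 ,  0.10037179]), np.float64(0.00966087411574775)) 0.09344211486525517
[ 0.64  -0.33   0.068] None
[ 0.527 -0.442  0.068] [ 0.646 -0.331  0.068]
[ 0.396 -0.304  0.068] [ 0.522 -0.444  0.068]
[ 0.514 -0.196  0.068] [ 0.401 -0.314  0.068]
c [ 0.51920763 -0.31803605  0.068     ] [np.float64(0.18419053945202357), np.float64(0.15875227507059433), np.float64(0.19002458185539947), np.float64(0.15996730897781963)]
44.555122181414916
42.456575418473705
133.20248013840003
133.5780882361197
key (array([0.5203623 , 0.06299817, 0.21192927]), np.float64(0.0009317910637567903)) [0.51944937 0.06259073 0.214     ]
boxbase [ 0.46549315 -0.20488443  0.        ] [ 0.27754283 -0.20280407  0.        ]
0.2 [ 0.483 -0.216] [ 0.279 -0.215] [0.48  0.133] [0.276 0.123] [364. 297.] [264. 298.]
0.25 [ 0.474 -0.213] [ 0.278 -0.212] [0.471 0.122] [0.275 0.113] [360. 279.] [260. 279.]
0.3 [ 0.465 -0.21 ] [ 0.277 -0.209] [0.462 0.112] [0.274 0.103] [355. 258.] [256. 259.]
0.35 [ 0.456 -0.207] [ 0.276 -0.206] [0.453 0.101] [0.273 0.092] [350. 237.] [252. 237.]
0.4 [ 0.447 -0.204] [ 0.275 -0.203] [0.444 0.09 ] [0.272 0.082] [344. 214.] [247. 214.]
lens side [0.52993498 0.00634841 0.15      ] [0.5708855  0.09039151 0.19      ] [0.57132431 0.02511187 0.19      ] oiler [0.39522323 0.18018122 0.13      ] padlock [ 0.55782119 -0.45867927  0.01      ] loupe [ 0.40556594 -0.24265632  0.02      ]
```

apply_moves([
  {"dz": -0.04},
  {"dz": -0.08},
  {"dz": -0.12},
  {"dz": -0.16},
  {"dz": -0.2},
  {"dx": -0.03,"dy": -0.023,"dz": -0.22},
  {"dx": -0.06,"dy": -0.046,"dz": -0.22},
  {"dx": -0.09,"dy": -0.069,"dz": -0.22},
  {"dx": -0.12,"dy": -0.092,"dz": -0.22},
  {"dx": -0.15,"dy": -0.115,"dz": -0.22},
  {"dx": -0.18,"dy": -0.138,"dz": -0.22},
  {"dx": -0.21,"dy": -0.161,"dz": -0.22},
  {"dx": -0.24,"dy": -0.184,"dz": -0.22},
  {"dx": -0.27,"dy": -0.207,"dz": -0.22},
  {"dx": -0.3,"dy": -0.23,"dz": -0.22},
  {"dx": -0.33,"dy": -0.253,"dz": -0.22},
  {"dx": -0.367,"dy": -0.277,"dz": -0.22},
  {"dx": -0.38,"dy": -0.31,"dz": -0.22},
  {"dx": -0.396,"dy": -0.34,"dz": -0.22},
  {"dx": -0.41,"dy": -0.37,"dz": -0.22},
])

```text
invalid input at $.targets[0]: expected keys dx, dy, dz, wx, wy, wz, jaw
```

apply_moves([
  {"dx": 0,"dy": 0,"dz": -0.04,"wx": 0,"wy": 0,"wz": 0,"jaw": 0.4},
  {"dx": 0,"dy": 0,"dz": -0.08,"wx": 0,"wy": 0,"wz": 0,"jaw": 0.4},
  {"dx": 0,"dy": 0,"dz": -0.12,"wx": 0,"wy": 0,"wz": 0,"jaw": 0.4},
  {"dx": 0,"dy": 0,"dz": -0.16,"wx": 0,"wy": 0,"wz": 0,"jaw": 0.4},
  {"dx": 0,"dy": 0,"dz": -0.2,"wx": 0,"wy": 0,"wz": 0,"jaw": 0.4},
  {"dx": -0.03,"dy": -0.023,"dz": -0.22,"wx": 0,"wy": 0,"wz": 0,"jaw": 0.4},
  {"dx": -0.06,"dy": -0.046,"dz": -0.22,"wx": 0,"wy": 0,"wz": 0,"jaw": 0.4},
  {"dx": -0.09,"dy": -0.069,"dz": -0.22,"wx": 0,"wy": 0,"wz": 0,"jaw": 0.4},
  {"dx": -0.12,"dy": -0.092,"dz": -0.22,"wx": 0,"wy": 0,"wz": 0,"jaw": 0.4},
  {"dx": -0.15,"dy": -0.115,"dz": -0.22,"wx": 0,"wy": 0,"wz": 0,"jaw": 0.4},
  {"dx": -0.18,"dy": -0.138,"dz": -0.22,"wx": 0,"wy": 0,"wz": 0.1,"jaw": 0.4},
  {"dx": -0.21,"dy": -0.161,"dz": -0.22,"wx": 0,"wy": 0,"wz": 0.2,"jaw": 0.4},
  {"dx": -0.24,"dy": -0.184,"dz": -0.22,"wx": 0,"wy": 0,"wz": 0.3,"jaw": 0.4},
  {"dx": -0.27,"dy": -0.207,"dz": -0.22,"wx": 0,"wy": 0,"wz": 0.4,"jaw": 0.4},
  {"dx": -0.3,"dy": -0.23,"dz": -0.22,"wx": 0,"wy": 0,"wz": 0.5,"jaw": 0.4},
  {"dx": -0.33,"dy": -0.253,"dz": -0.22,"wx": 0,"wy": 0,"wz": 0.567,"jaw": 0.4},
  {"dx": -0.367,"dy": -0.277,"dz": -0.22,"wx": 0,"wy": 0,"wz": 0.567,"jaw": 0.4},
  {"dx": -0.385,"dy": -0.31,"dz": -0.22,"wx": 0,"wy": 0,"wz": 0.567,"jaw": 0.4},
  {"dx": -0.4,"dy": -0.345,"dz": -0.22,"wx": 0,"wy": 0,"wz": 0.567,"jaw": 0.4},
  {"dx": -0.415,"dy": -0.38,"dz": -0.22,"wx": 0,"wy": 0,"wz": 0.567,"jaw": 0.4},
], force=20)

```text
time_s: 1.77
ee_pos: [0.473, 0.1868, 0.4506]
tool_rot: [[-0.693, 0.721, -0.001], [0.721, 0.693, -0.001], [0.0, -0.001, -1.0]]
contact_force: [0.8, 0.2, -0.5]
grip_width: 0.0341
grip_force: 0.0
```

```bash
python3 - <<'E'
from h import *
o=st();print(np.round(o['joint_positions'],1))
for p in([.53,-.1,.45],[.449,-.386,.30]): print(np.round(np.array(o['tool_rot']).T@(np.array(p)-o['ee_pos']),4))
E
```

```text
1.7667 [0.473  0.1868 0.4506] [ 0.82  0.19 -0.47] 0.0341330880245587 0.0
[[-0.693, 0.721, -0.001], [0.721, 0.693, -0.001], [0.0, -0.001, -1.0]]
[-44.2   3.7  19.3  90.7  -1.2  85.8  19.1]
[-0.2463 -0.1576  0.0007]
[-0.3965 -0.414   0.1511]
```

apply_moves([
  {"dx": -0.031,"dy": -0.02,"dz": 0,"wx": 0,"wy": 0,"wz": 0,"jaw": 0.38},
  {"dx": -0.062,"dy": -0.04,"dz": 0,"wx": 0,"wy": 0,"wz": 0,"jaw": 0.38},
  {"dx": -0.093,"dy": -0.06,"dz": 0,"wx": 0,"wy": 0,"wz": 0,"jaw": 0.38},
  {"dx": -0.124,"dy": -0.08,"dz": 0,"wx": 0,"wy": 0,"wz": 0,"jaw": 0.38},
  {"dx": -0.155,"dy": -0.1,"dz": 0,"wx": 0,"wy": 0,"wz": 0,"jaw": 0.38},
  {"dx": -0.186,"dy": -0.12,"dz": 0,"wx": 0,"wy": 0,"wz": 0,"jaw": 0.38},
  {"dx": -0.217,"dy": -0.14,"dz": 0,"wx": 0,"wy": 0,"wz": 0,"jaw": 0.38},
  {"dx": -0.246,"dy": -0.16,"dz": 0,"wx": 0,"wy": 0,"wz": 0,"jaw": 0.38},
  {"dx": -0.265,"dy": -0.19,"dz": 0,"wx": 0,"wy": 0,"wz": 0,"jaw": 0.38},
  {"dx": -0.285,"dy": -0.222,"dz": 0.01,"wx": 0,"wy": 0,"wz": 0,"jaw": 0.38},
  {"dx": -0.305,"dy": -0.254,"dz": 0.02,"wx": 0,"wy": 0,"wz": 0,"jaw": 0.38},
  {"dx": -0.325,"dy": -0.286,"dz": 0.04,"wx": 0,"wy": 0,"wz": 0,"jaw": 0.38},
  {"dx": -0.345,"dy": -0.318,"dz": 0.06,"wx": 0,"wy": 0,"wz": 0,"jaw": 0.38},
  {"dx": -0.362,"dy": -0.35,"dz": 0.08,"wx": 0,"wy": 0,"wz": 0,"jaw": 0.38},
  {"dx": -0.38,"dy": -0.382,"dz": 0.1,"wx": 0,"wy": 0,"wz": 0,"jaw": 0.38},
  {"dx": -0.3965,"dy": -0.414,"dz": 0.12,"wx": 0,"wy": 0,"wz": 0,"jaw": 0.38},
  {"dx": -0.3965,"dy": -0.414,"dz": 0.16,"wx": 0,"wy": 0,"wz": 0,"jaw": 0.38},
  {"dx": -0.3965,"dy": -0.414,"dz": 0.2,"wx": 0,"wy": 0,"wz": 0,"jaw": 0.38},
  {"dx": -0.3965,"dy": -0.414,"dz": 0.24,"wx": 0,"wy": 0,"wz": 0,"jaw": 0.38},
  {"dx": -0.3965,"dy": -0.414,"dz": 0.27,"wx": 0,"wy": 0,"wz": 0,"jaw": 0.38},
])

```text
time_s: 3.43
ee_pos: [0.4478, -0.3826, 0.1776]
tool_rot: [[-0.693, 0.721, -0.003], [0.721, 0.693, 0.003], [0.004, -0.001, -1.0]]
contact_force: [-0.3, 0.4, 0.1]
grip_width: 0.0325
grip_force: 0.0
```

```bash
python3 - <<'E'
from h import *
o=st();t=grab('top');s=grab('side')
p=np.array(o['ee_pos']);R=np.array(o['tool_rot'])
out=[]
for f,n in((t,'top'),(s,'side')):
    u=proj(f,p-[0,0,.05]).astype(int);print(n,u)
    im=f['img'][u[1]-50:u[1]+50,u[0]-50:u[0]+50];out.append(cv2.resize(im,(400,400),interpolation=cv2.INTER_CUBIC))
cv2.imwrite('pics/c2.png',np.hstack(out)[:,:,::-1])
E
```

```text
3.4333 [ 0.4478 -0.3826  0.1776] [-0.28  0.4   0.1 ] 0.03246869959638767 0.0
[[-0.693, 0.721, -0.003], [0.721, 0.693, 0.003], [0.004, -0.001, -1.0]]
top [342 216]
side [231 257]
```

View pics/c2.png

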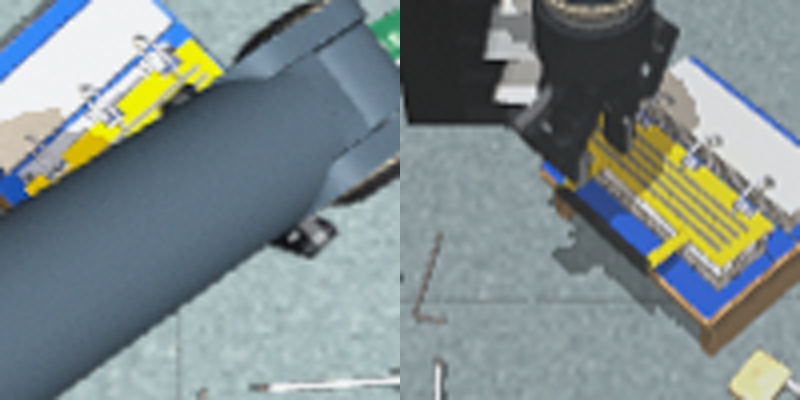

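The right half (side view) shows the fingers at (575,170) and (618,145) above the bar, which runs (557,190)–(650,262). The arm hides the bar in the top view.

```bash
python3 - <<'E'
from h import *
import pickle
s=pickle.load(open('f0.pkl','rb'))['side'];o=arm.get_obs()
for z in(.098,.103):
    a=onz(s,(181+157/4,207+190/4),z);b=onz(s,(181+250/4,207+262/4),z);m=(a+b)/2
    print(a,b,m,np.array(o['tool_rot']).T@(m-o['ee_pos']))
c=np.array([.5192,-.318,0]);y=np.array([.722,.692,0]);print('model bar',c-.1*y)
# finger tips check
R=np.array(o['tool_rot'])
for sg in(-1,1): print('tip',(proj(s,np.array(o['ee_pos'])+R@[0,sg*.0165,-.004])-[181,207])*4+[400,0])
E
```

```text
[ 0.414342  -0.3499736  0.098    ] [ 0.4830357  -0.41329244  0.098     ] [ 0.44868885 -0.38163302  0.098     ] [-0.00306355  0.00108939  0.07788886]
[ 0.41470503 -0.35359654  0.103     ] [ 0.4830154  -0.41656204  0.103     ] [ 0.44886021 -0.38507929  0.103     ] [-0.00560858 -0.00118736  0.07286438]
model bar [ 0.447  -0.3872  0.    ]
tip [579.02713978 169.12506066]
tip [614.16692947 142.16593533]
```

apply_moves([
  {"dx": -0.004,"dy": 0,"dz": 0.02,"wx": 0,"wy": 0,"wz": 0,"jaw": 0.38},
  {"dx": -0.004,"dy": 0,"dz": 0.04,"wx": 0,"wy": 0,"wz": 0,"jaw": 0.38},
  {"dx": -0.004,"dy": 0,"dz": 0.055,"wx": 0,"wy": 0,"wz": 0,"jaw": 0.38},
  {"dx": -0.004,"dy": 0,"dz": 0.065,"wx": 0,"wy": 0,"wz": 0,"jaw": 0.38},
  {"dx": -0.004,"dy": 0,"dz": 0.075,"wx": 0,"wy": 0,"wz": 0,"jaw": 0.38},
  {"dx": -0.004,"dy": 0,"dz": 0.085,"wx": 0,"wy": 0,"wz": 0,"jaw": 0.38},
  {"dx": -0.004,"dy": 0,"dz": 0.093,"wx": 0,"wy": 0,"wz": 0,"jaw": 0.38},
  {"dx": -0.004,"dy": 0,"dz": 0.093,"wx": 0,"wy": 0,"wz": 0,"jaw": 0.38},
])

```text
time_s: 4.2
ee_pos: [0.4517, -0.3861, 0.0872]
tool_rot: [[-0.693, 0.721, -0.002], [0.721, 0.693, 0.001], [0.002, -0.0, -1.0]]
contact_force: [-0.2, 0.3, -0.1]
grip_width: 0.0325
grip_force: 0.0
```

```bash
python3 - <<'E'
from h import *
o=st();s=grab('side')
cv2.imwrite('pics/c3.png',cv2.resize(s['img'][215:295,180:280],(800,640)[:2],interpolation=cv2.INTER_CUBIC)[:600,:,::-1])
E
```

```text
4.2 [ 0.4517 -0.3861  0.0872] [-0.22  0.29 -0.09] 0.03254160664001893 0.0
[[-0.693, 0.721, -0.002], [0.721, 0.693, 0.001], [0.002, -0.0, -1.0]]
```

View pics/c3.png

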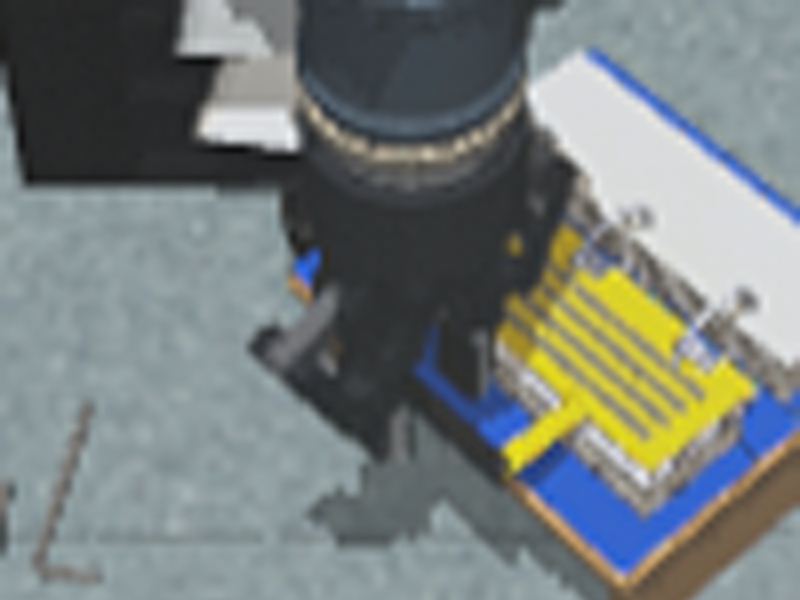

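One finger (470,360) is in the slot between leaf and bar and the other (395,430) is outside, so I close.

apply_moves([
  {"dx": 0,"dy": 0,"dz": 0,"wx": 0,"wy": 0,"wz": 0,"jaw": 0},
  {"dx": 0,"dy": 0,"dz": 0,"wx": 0,"wy": 0,"wz": 0,"jaw": 0},
  {"dx": 0,"dy": 0,"dz": 0,"wx": 0,"wy": 0,"wz": 0,"jaw": 0},
  {"dx": 0,"dy": 0,"dz": 0,"wx": 0,"wy": 0,"wz": 0,"jaw": 0},
  {"dx": 0,"dy": 0,"dz": 0,"wx": 0,"wy": 0,"wz": 0,"jaw": 0},
  {"dx": 0,"dy": 0,"dz": 0,"wx": 0,"wy": 0,"wz": 0,"jaw": 0},
], force=20)

```text
time_s: 4.75
ee_pos: [0.4518, -0.3876, 0.0887]
tool_rot: [[-0.693, 0.721, 0.0], [0.721, 0.693, -0.001], [-0.001, -0.001, -1.0]]
contact_force: [-0.5, -3.6, 1.1]
grip_width: 0.0092
grip_force: 20.4
```

apply_moves([
  {"dx": 0,"dy": 0,"dz": -0.006,"wx": 0,"wy": 0,"wz": 0,"jaw": 0},
  {"dx": 0,"dy": 0.002,"dz": -0.014,"wx": 0,"wy": 0,"wz": 0,"jaw": 0},
  {"dx": 0,"dy": 0.006,"dz": -0.028,"wx": 0,"wy": 0,"wz": 0,"jaw": 0},
  {"dx": 0,"dy": 0.012,"dz": -0.042,"wx": 0,"wy": 0,"wz": 0,"jaw": 0},
  {"dx": 0,"dy": 0.02,"dz": -0.0545,"wx": 0,"wy": 0,"wz": 0,"jaw": 0},
  {"dx": 0,"dy": 0.03,"dz": -0.0655,"wx": 0,"wy": 0,"wz": 0,"jaw": 0},
  {"dx": 0,"dy": 0.0415,"dz": -0.0755,"wx": 0,"wy": 0,"wz": 0,"jaw": 0},
  {"dx": 0,"dy": 0.0545,"dz": -0.083,"wx": 0,"wy": 0,"wz": 0,"jaw": 0},
  {"dx": 0,"dy": 0.0685,"dz": -0.089,"wx": 0,"wy": 0,"wz": 0,"jaw": 0},
  {"dx": 0,"dy": 0.083,"dz": -0.0925,"wx": 0,"wy": 0,"wz": 0,"jaw": 0},
  {"dx": 0,"dy": 0.1,"dz": -0.094,"wx": 0,"wy": 0,"wz": 0,"jaw": 0},
  {"dx": 0,"dy": 0.1,"dz": -0.094,"wx": 0,"wy": 0,"wz": 0,"jaw": 0},
])

```text
time_s: 5.75
ee_pos: [0.5294, -0.3156, 0.1851]
tool_rot: [[-0.697, 0.717, 0.008], [0.717, 0.697, -0.002], [-0.006, 0.004, -1.0]]
contact_force: [3.9, -0.8, 9.4]
grip_width: 0.009
grip_force: 21.5
```

```bash
python3 - <<'E'
from h import *
o=st();s=grab('side');print(np.round(o['ft_torque'],2))
cv2.imwrite('pics/c4.png',cv2.resize(s['img'][190:295,170:310],(800,600),interpolation=cv2.INTER_CUBIC)[:,:,::-1])
E
```

```text
5.75 [ 0.5294 -0.3156  0.1851] [ 3.92 -0.79  9.39] 0.009046078622938063 21.496414840221405
[[-0.697, 0.717, 0.008], [0.717, 0.697, -0.002], [-0.006, 0.004, -1.0]]
[-0.33 -0.57 -0.21]
```

View pics/c4.png

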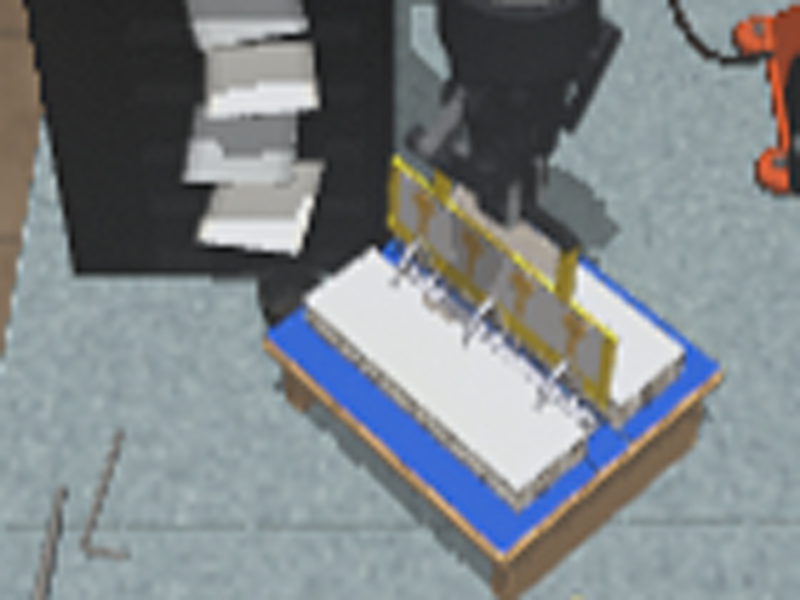

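The leaf stands upright, held at its bar; I continue the arc.

apply_moves([
  {"dx": 0,"dy": 0.018,"dz": 0.0005,"wx": 0,"wy": 0,"wz": 0,"jaw": 0},
  {"dx": 0,"dy": 0.032,"dz": 0.0045,"wx": 0,"wy": 0,"wz": 0,"jaw": 0},
  {"dx": 0,"dy": 0.046,"dz": 0.0105,"wx": 0,"wy": 0,"wz": 0,"jaw": 0},
  {"dx": 0,"dy": 0.059,"dz": 0.018,"wx": 0,"wy": 0,"wz": 0,"jaw": 0},
  {"dx": 0,"dy": 0.07,"dz": 0.028,"wx": 0,"wy": 0,"wz": 0,"jaw": 0},
  {"dx": 0,"dy": 0.08,"dz": 0.039,"wx": 0,"wy": 0,"wz": 0,"jaw": 0},
  {"dx": 0,"dy": 0.088,"dz": 0.052,"wx": 0,"wy": 0,"wz": 0,"jaw": 0},
  {"dx": 0,"dy": 0.095,"dz": 0.066,"wx": 0,"wy": 0,"wz": 0,"jaw": 0},
  {"dx": 0,"dy": 0.099,"dz": 0.08,"wx": 0,"wy": 0,"wz": 0,"jaw": 0},
  {"dx": 0,"dy": 0.101,"dz": 0.09,"wx": 0,"wy": 0,"wz": 0,"jaw": 0},
  {"dx": 0,"dy": 0.101,"dz": 0.098,"wx": 0,"wy": 0,"wz": 0,"jaw": 0},
  {"dx": 0,"dy": 0.101,"dz": 0.1,"wx": 0,"wy": 0,"wz": 0,"jaw": 0},
  {"dx": 0,"dy": 0.101,"dz": 0.1,"wx": 0,"wy": 0,"wz": 0,"jaw": 0},
])

```text
time_s: 6.88
ee_pos: [0.5972, -0.2503, 0.0855]
tool_rot: [[-0.692, 0.722, 0.002], [0.722, 0.692, -0.003], [-0.004, -0.0, -1.0]]
contact_force: [-3.0, -3.7, 13.5]
grip_width: 0.0087
grip_force: 21.6
```

```bash
python3 - <<'E'
from h import *
o=st();s=grab('side');print(np.round(o['ft_torque'],2))
cv2.imwrite('pics/c5.png',cv2.resize(s['img'][190:295,170:310],(800,600),interpolation=cv2.INTER_CUBIC)[:,:,::-1])
E
```

```text
6.8833 [ 0.5972 -0.2503  0.0855] [-3.03 -3.71 13.5 ] 0.00869562088136715 21.626068353652954
[[-0.692, 0.722, 0.002], [0.722, 0.692, -0.003], [-0.004, -0.0, -1.0]]
[-0.86  0.79 -0.13]
```

View pics/c5.png

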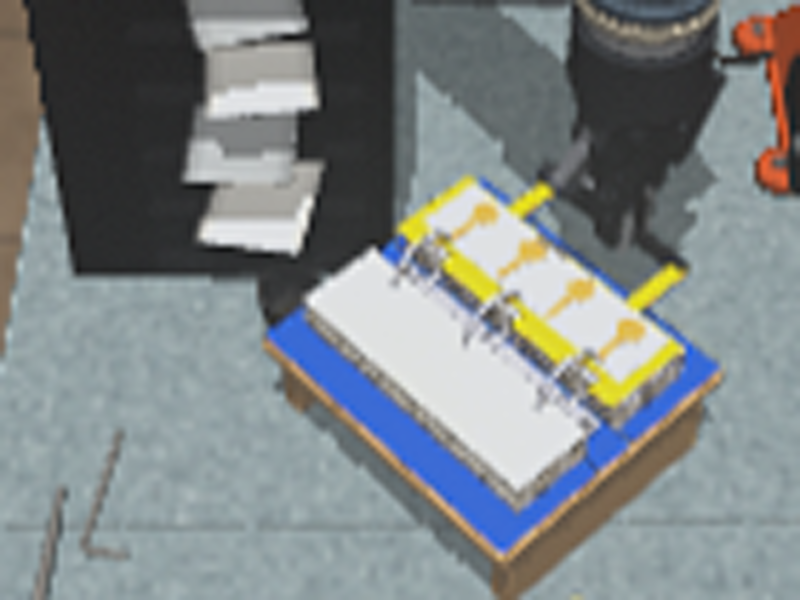

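The leaf lies flat with its back showing and its bar pressed down on the +y side. I release it and rise.

apply_moves([
  {"dx": 0,"dy": 0,"dz": 0,"wx": 0,"wy": 0,"wz": 0,"jaw": 0.26},
  {"dx": 0,"dy": 0,"dz": 0,"wx": 0,"wy": 0,"wz": 0,"jaw": 0.26},
  {"dx": 0,"dy": 0,"dz": 0,"wx": 0,"wy": 0,"wz": 0,"jaw": 0.26},
  {"dx": 0,"dy": 0,"dz": 0,"wx": 0,"wy": 0,"wz": 0,"jaw": 0.26},
  {"dx": 0,"dy": 0,"dz": -0.01,"wx": 0,"wy": 0,"wz": 0,"jaw": 0.26},
  {"dx": 0,"dy": 0,"dz": -0.025,"wx": 0,"wy": 0,"wz": 0,"jaw": 0.26},
  {"dx": 0,"dy": 0,"dz": -0.045,"wx": 0,"wy": 0,"wz": 0,"jaw": 0.26},
  {"dx": 0,"dy": 0,"dz": -0.08,"wx": 0,"wy": 0,"wz": 0,"jaw": 0.1},
  {"dx": 0,"dy": 0,"dz": -0.12,"wx": 0,"wy": 0,"wz": 0,"jaw": 0},
  {"dx": 0,"dy": 0,"dz": -0.16,"wx": 0,"wy": 0,"wz": 0,"jaw": 0},
  {"dx": 0,"dy": 0,"dz": -0.2,"wx": 0,"wy": 0,"wz": 0,"jaw": 0},
  {"dx": 0,"dy": 0,"dz": -0.24,"wx": 0,"wy": 0,"wz": 0,"jaw": 0},
  {"dx": 0,"dy": 0,"dz": -0.28,"wx": 0,"wy": 0,"wz": 0,"jaw": 0},
  {"dx": 0,"dy": 0,"dz": -0.32,"wx": 0,"wy": 0,"wz": 0,"jaw": 0},
  {"dx": 0,"dy": 0,"dz": -0.34,"wx": 0,"wy": 0,"wz": 0,"jaw": 0},
  {"dx": 0,"dy": 0,"dz": -0.34,"wx": 0,"wy": 0,"wz": 0,"jaw": 0},
])

```text
time_s: 8.27
ee_pos: [0.5979, -0.2487, 0.4289]
tool_rot: [[-0.693, 0.721, 0.01], [0.721, 0.693, -0.003], [-0.009, 0.005, -1.0]]
contact_force: [0.2, -0.4, -0.3]
grip_width: -0.0002
grip_force: 0.0
```

```bash
python3 - <<'E'
from h import *
o=st();s=grab('side');t=grab('top');print(np.round(o['joint_positions'],1))
a=cv2.resize(s['img'][190:295,170:310],(400,300),interpolation=cv2.INTER_CUBIC)
b=cv2.resize(s['img'][90:195,210:350],(400,300),interpolation=cv2.INTER_CUBIC)
c=cv2.resize(t['img'][140:260,130:290],(400,300),interpolation=cv2.INTER_CUBIC)
d=cv2.resize(t['img'][140:245,260:400],(400,300),interpolation=cv2.INTER_CUBIC)
cv2.imwrite('pics/c6.png',np.vstack([np.hstack([a,b]),np.hstack([c,d])])[:,:,::-1])
R=np.array(o['tool_rot'])
for p in([.52,.063,.43],): print(np.round(R.T@(np.array(p)-o['ee_pos']),4))
E
```

```text
8.2667 [ 0.5979 -0.2487  0.4289] [ 0.19 -0.39 -0.28] -0.00015661779605687947 0.0
[[-0.693, 0.721, 0.01], [0.721, 0.693, -0.003], [-0.009, 0.005, -1.0]]
[-10.4  21.7  43.6  76.6 -14.9  86.8  75.7]
[ 0.2786  0.16   -0.0029]
```

View pics/c6.png

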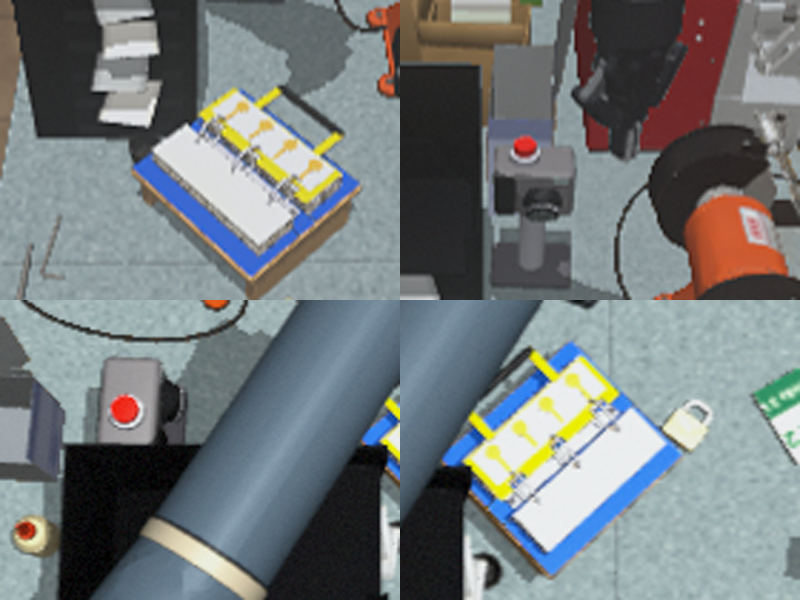

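apply_moves([
  {"dx": 0.03,"dy": 0.017,"dz": 0,"wx": 0,"wy": 0,"wz": -0.1,"jaw": 0},
  {"dx": 0.06,"dy": 0.034,"dz": 0,"wx": 0,"wy": 0,"wz": -0.2,"jaw": 0},
  {"dx": 0.09,"dy": 0.052,"dz": 0,"wx": 0,"wy": 0,"wz": -0.3,"jaw": 0},
  {"dx": 0.12,"dy": 0.069,"dz": 0,"wx": 0,"wy": 0,"wz": -0.4,"jaw": 0},
  {"dx": 0.15,"dy": 0.086,"dz": 0,"wx": 0,"wy": 0,"wz": -0.5,"jaw": 0},
  {"dx": 0.18,"dy": 0.103,"dz": 0,"wx": 0,"wy": 0,"wz": -0.6,"jaw": 0},
  {"dx": 0.21,"dy": 0.12,"dz": 0,"wx": 0,"wy": 0,"wz": -0.7,"jaw": 0},
  {"dx": 0.24,"dy": 0.138,"dz": 0,"wx": 0,"wy": 0,"wz": -0.8,"jaw": 0},
  {"dx": 0.265,"dy": 0.152,"dz": 0,"wx": 0,"wy": 0,"wz": -0.8,"jaw": 0},
  {"dx": 0.2786,"dy": 0.16,"dz": 0,"wx": 0,"wy": 0,"wz": -0.8,"jaw": 0},
  {"dx": 0.2786,"dy": 0.16,"dz": 0,"wx": 0,"wy": 0,"wz": -0.8,"jaw": 0},
  {"dx": 0.2786,"dy": 0.16,"dz": 0.03,"wx": 0,"wy": 0,"wz": -0.8,"jaw": 0},
  {"dx": 0.2786,"dy": 0.16,"dz": 0.06,"wx": 0,"wy": 0,"wz": -0.8,"jaw": 0},
  {"dx": 0.2786,"dy": 0.16,"dz": 0.08,"wx": 0,"wy": 0,"wz": -0.8,"jaw": 0},
  {"dx": 0.2786,"dy": 0.16,"dz": 0.1,"wx": 0,"wy": 0,"wz": -0.8,"jaw": 0},
  {"dx": 0.2786,"dy": 0.16,"dz": 0.1,"wx": 0,"wy": 0,"wz": -0.8,"jaw": 0},
  {"dx": 0.2786,"dy": 0.16,"dz": 0.1,"wx": 0,"wy": 0,"wz": -0.8,"jaw": 0},
])

```text
time_s: 9.78
ee_pos: [0.5183, 0.0633, 0.3209]
tool_rot: [[-1.0, 0.006, -0.004], [0.006, 1.0, -0.002], [0.004, -0.002, -1.0]]
contact_force: [-0.7, -0.2, -0.3]
grip_width: -0.0
grip_force: 0.0
```

```bash
python3 - <<'E'
from h import *
o=st();s=grab('side');t=grab('top');R=np.array(o['tool_rot'])
T=R.T@(np.array([.5203,.063,.235])-o['ee_pos']);print(np.round(T,4),np.round(o['joint_positions'],1))
# tilt fix
print('tilt rotvec tool',np.round(cv2.Rodrigues(R.T@np.array([[-1,0,0],[0,1,0],[0,0,-1.]]))[0].ravel(),4))
a=cv2.resize(s['img'][80:200,190:350],(800,600),interpolation=cv2.INTER_CUBIC)
cv2.imwrite('pics/c7.png',a[:,:,::-1])
E
```

```text
9.7833 [0.5183 0.0633 0.3209] [-0.71 -0.18 -0.27] -6.878109154944054e-07 0.0
[[-1.0, 0.006, -0.004], [0.006, 1.0, -0.002], [0.004, -0.002, -1.0]]
[-0.0023 -0.0001  0.0859] [-35.3   8.5  27.1 102.5  -4.   70.2  82.6]
tilt rotvec tool [-0.0016 -0.0036 -0.0062]
```

View pics/c7.png

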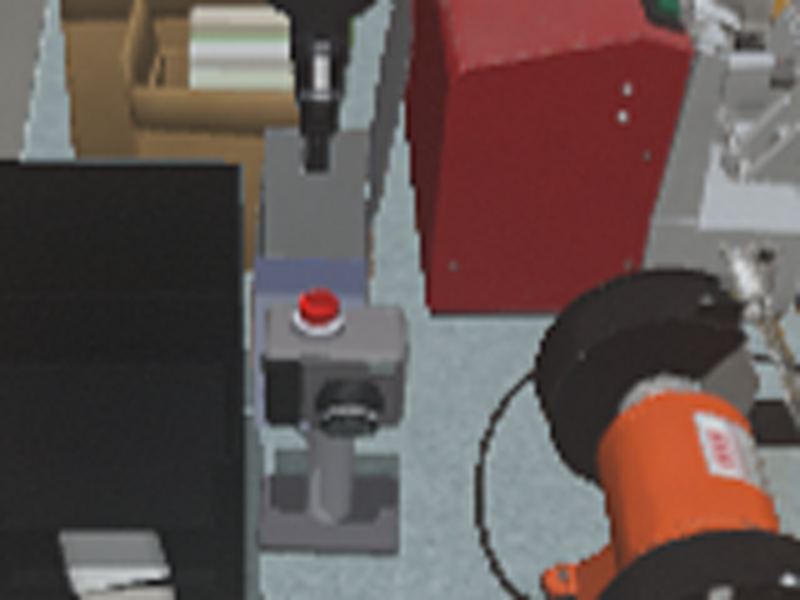

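Fingertip (315,170) is above the red key (320,305), clear of the box. I descend to just above the highest possible cap position.

apply_moves([
  {"dx": -0.002,"dy": 0,"dz": 0.02,"wx": 0,"wy": 0,"wz": 0,"jaw": 0},
  {"dx": -0.002,"dy": 0,"dz": 0.04,"wx": 0,"wy": 0,"wz": 0,"jaw": 0},
  {"dx": -0.002,"dy": 0,"dz": 0.06,"wx": 0,"wy": 0,"wz": 0,"jaw": 0},
  {"dx": -0.002,"dy": 0,"dz": 0.075,"wx": 0,"wy": 0,"wz": 0,"jaw": 0},
  {"dx": -0.002,"dy": 0,"dz": 0.085,"wx": 0,"wy": 0,"wz": 0,"jaw": 0},
  {"dx": -0.002,"dy": 0,"dz": 0.093,"wx": 0,"wy": 0,"wz": 0,"jaw": 0},
  {"dx": -0.002,"dy": 0,"dz": 0.096,"wx": 0,"wy": 0,"wz": 0,"jaw": 0},
  {"dx": -0.002,"dy": 0,"dz": 0.096,"wx": 0,"wy": 0,"wz": 0,"jaw": 0},
  {"dx": -0.002,"dy": 0,"dz": 0.096,"wx": 0,"wy": 0,"wz": 0,"jaw": 0},
  {"dx": -0.002,"dy": 0,"dz": 0.096,"wx": 0,"wy": 0,"wz": 0,"jaw": 0},
])

```text
time_s: 10.72
ee_pos: [0.5218, 0.0644, 0.2272]
tool_rot: [[-1.0, 0.005, 0.002], [0.005, 1.0, 0.001], [-0.002, 0.001, -1.0]]
contact_force: [1.1, 0.2, 0.6]
grip_width: -0.0003
grip_force: 0.0
```

apply_moves([
  {"dx": 0.001,"dy": 0,"dz": 0.002,"wx": 0,"wy": 0,"wz": 0,"jaw": 0},
  {"dx": 0.001,"dy": 0,"dz": 0.004,"wx": 0,"wy": 0,"wz": 0,"jaw": 0},
  {"dx": 0.001,"dy": 0,"dz": 0.006,"wx": 0,"wy": 0,"wz": 0,"jaw": 0},
  {"dx": 0.001,"dy": 0,"dz": 0.006,"wx": 0,"wy": 0,"wz": 0,"jaw": 0},
  {"dx": 0.001,"dy": 0,"dz": 0.006,"wx": 0,"wy": 0,"wz": 0,"jaw": 0},
  {"dx": 0.001,"dy": 0,"dz": 0.006,"wx": 0,"wy": 0,"wz": 0,"jaw": 0},
])

```text
time_s: 11.22
ee_pos: [0.5201, 0.0644, 0.2203]
tool_rot: [[-1.0, 0.005, -0.0], [0.005, 1.0, 0.0], [0.0, 0.0, -1.0]]
contact_force: [-0.1, -0.5, 0.7]
grip_width: -0.0
grip_force: 0.0
```

apply_moves([
  {"dx": 0,"dy": 0,"dz": 0.001,"wx": 0,"wy": 0,"wz": 0,"jaw": 0},
  {"dx": 0,"dy": 0,"dz": 0.002,"wx": 0,"wy": 0,"wz": 0,"jaw": 0},
  {"dx": 0,"dy": 0,"dz": 0.003,"wx": 0,"wy": 0,"wz": 0,"jaw": 0},
  {"dx": 0,"dy": 0,"dz": 0.003,"wx": 0,"wy": 0,"wz": 0,"jaw": 0},
  {"dx": 0,"dy": 0,"dz": 0.003,"wx": 0,"wy": 0,"wz": 0,"jaw": 0},
  {"dx": 0,"dy": 0,"dz": 0.003,"wx": 0,"wy": 0,"wz": 0,"jaw": 0},
])

```text
time_s: 11.72
ee_pos: [0.5201, 0.0644, 0.2173]
tool_rot: [[-1.0, 0.005, -0.0], [0.005, 1.0, 0.0], [0.0, 0.0, -1.0]]
contact_force: [-0.6, -0.4, 0.5]
grip_width: -0.0001
grip_force: 0.0
```

apply_moves([
  {"dx": 0,"dy": 0,"dz": 0.001,"wx": 0,"wy": 0,"wz": 0,"jaw": 0},
  {"dx": 0,"dy": 0,"dz": 0.002,"wx": 0,"wy": 0,"wz": 0,"jaw": 0},
  {"dx": 0,"dy": 0,"dz": 0.003,"wx": 0,"wy": 0,"wz": 0,"jaw": 0},
  {"dx": 0,"dy": 0,"dz": 0.003,"wx": 0,"wy": 0,"wz": 0,"jaw": 0},
  {"dx": 0,"dy": 0,"dz": 0.003,"wx": 0,"wy": 0,"wz": 0,"jaw": 0},
  {"dx": 0,"dy": 0,"dz": 0.003,"wx": 0,"wy": 0,"wz": 0,"jaw": 0},
])

```text
time_s: 12.22
ee_pos: [0.5201, 0.0644, 0.2144]
tool_rot: [[-1.0, 0.005, -0.0], [0.005, 1.0, 0.0], [0.0, 0.0, -1.0]]
contact_force: [0.3, -0.9, 0.6]
grip_width: 0.0003
grip_force: 0.5
```

apply_moves([
  {"dx": 0,"dy": 0,"dz": 0.001,"wx": 0,"wy": 0,"wz": 0,"jaw": 0},
  {"dx": 0,"dy": 0,"dz": 0.002,"wx": 0,"wy": 0,"wz": 0,"jaw": 0},
  {"dx": 0,"dy": 0,"dz": 0.002,"wx": 0,"wy": 0,"wz": 0,"jaw": 0},
  {"dx": 0,"dy": 0,"dz": 0.002,"wx": 0,"wy": 0,"wz": 0,"jaw": 0},
  {"dx": 0,"dy": 0,"dz": 0.002,"wx": 0,"wy": 0,"wz": 0,"jaw": 0},
])

```text
time_s: 12.63
ee_pos: [0.5201, 0.0643, 0.2124]
tool_rot: [[-1.0, 0.005, -0.0], [0.005, 1.0, 0.0], [0.0, 0.0, -1.0]]
contact_force: [-0.0, -0.4, 2.6]
grip_width: -0.0001
grip_force: 1.1
```

apply_moves([
  {"dx": 0,"dy": 0,"dz": 0.001,"wx": 0,"wy": 0,"wz": 0,"jaw": 0},
  {"dx": 0,"dy": 0,"dz": 0.002,"wx": 0,"wy": 0,"wz": 0,"jaw": 0},
  {"dx": 0,"dy": 0,"dz": 0.002,"wx": 0,"wy": 0,"wz": 0,"jaw": 0},
  {"dx": 0,"dy": 0,"dz": 0.002,"wx": 0,"wy": 0,"wz": 0,"jaw": 0},
])

```text
time_s: 12.97
ee_pos: [0.5201, 0.0644, 0.2103]
tool_rot: [[-1.0, 0.005, 0.0], [0.005, 1.0, 0.0], [-0.0, 0.0, -1.0]]
contact_force: [-1.4, -0.5, 2.5]
grip_width: 0.0003
grip_force: 1.6
```

apply_moves([
  {"dx": 0,"dy": 0,"dz": 0.001,"wx": 0,"wy": 0,"wz": 0,"jaw": 0},
  {"dx": 0,"dy": 0,"dz": 0.001,"wx": 0,"wy": 0,"wz": 0,"jaw": 0},
  {"dx": 0,"dy": 0,"dz": 0.001,"wx": 0,"wy": 0,"wz": 0,"jaw": 0},
])

```text
time_s: 13.22
ee_pos: [0.5201, 0.0644, 0.2094]
tool_rot: [[-1.0, 0.005, 0.0], [0.005, 1.0, 0.0], [-0.0, 0.0, -1.0]]
contact_force: [-1.2, -0.8, 4.3]
grip_width: 0.0005
grip_force: 1.9
```

apply_moves([
  {"dx": 0,"dy": 0,"dz": 0.0005,"wx": 0,"wy": 0,"wz": 0,"jaw": 0},
  {"dx": 0,"dy": 0,"dz": 0.0005,"wx": 0,"wy": 0,"wz": 0,"jaw": 0},
  {"dx": 0,"dy": 0,"dz": 0.0005,"wx": 0,"wy": 0,"wz": 0,"jaw": 0},
])

```text
time_s: 13.47
ee_pos: [0.5202, 0.0644, 0.2092]
tool_rot: [[-1.0, 0.005, 0.0], [0.005, 1.0, 0.0], [-0.0, 0.0, -1.0]]
contact_force: [-1.9, -0.4, 6.5]
grip_width: 0.0002
grip_force: 3.3
```

Firm stop met (force 6.5 N, motion blocked), which is the first click. I hold for about 1.7 s.

apply_moves([
  {"dx": 0,"dy": 0,"dz": 0.0002,"wx": 0,"wy": 0,"wz": 0,"jaw": 0},
  {"dx": 0,"dy": 0,"dz": 0.0002,"wx": 0,"wy": 0,"wz": 0,"jaw": 0},
  {"dx": 0,"dy": 0,"dz": 0.0002,"wx": 0,"wy": 0,"wz": 0,"jaw": 0},
  {"dx": 0,"dy": 0,"dz": 0.0002,"wx": 0,"wy": 0,"wz": 0,"jaw": 0},
  {"dx": 0,"dy": 0,"dz": 0.0002,"wx": 0,"wy": 0,"wz": 0,"jaw": 0},
  {"dx": 0,"dy": 0,"dz": 0.0002,"wx": 0,"wy": 0,"wz": 0,"jaw": 0},
  {"dx": 0,"dy": 0,"dz": 0.0002,"wx": 0,"wy": 0,"wz": 0,"jaw": 0},
  {"dx": 0,"dy": 0,"dz": 0.0002,"wx": 0,"wy": 0,"wz": 0,"jaw": 0},
  {"dx": 0,"dy": 0,"dz": 0.0002,"wx": 0,"wy": 0,"wz": 0,"jaw": 0},
  {"dx": 0,"dy": 0,"dz": 0.0002,"wx": 0,"wy": 0,"wz": 0,"jaw": 0},
  {"dx": 0,"dy": 0,"dz": 0.0002,"wx": 0,"wy": 0,"wz": 0,"jaw": 0},
  {"dx": 0,"dy": 0,"dz": 0.0002,"wx": 0,"wy": 0,"wz": 0,"jaw": 0},
  {"dx": 0,"dy": 0,"dz": 0.0002,"wx": 0,"wy": 0,"wz": 0,"jaw": 0},
  {"dx": 0,"dy": 0,"dz": 0.0002,"wx": 0,"wy": 0,"wz": 0,"jaw": 0},
  {"dx": 0,"dy": 0,"dz": 0.0002,"wx": 0,"wy": 0,"wz": 0,"jaw": 0},
  {"dx": 0,"dy": 0,"dz": 0.0002,"wx": 0,"wy": 0,"wz": 0,"jaw": 0},
  {"dx": 0,"dy": 0,"dz": 0.0002,"wx": 0,"wy": 0,"wz": 0,"jaw": 0},
  {"dx": 0,"dy": 0,"dz": 0.0002,"wx": 0,"wy": 0,"wz": 0,"jaw": 0},
  {"dx": 0,"dy": 0,"dz": 0.0002,"wx": 0,"wy": 0,"wz": 0,"jaw": 0},
  {"dx": 0,"dy": 0,"dz": 0.0002,"wx": 0,"wy": 0,"wz": 0,"jaw": 0},
])

```text
time_s: 15.13
ee_pos: [0.5202, 0.0644, 0.2092]
tool_rot: [[-1.0, 0.005, 0.0], [0.005, 1.0, 0.0], [-0.0, 0.0, -1.0]]
contact_force: [-2.6, -0.2, 7.6]
grip_width: 0.0003
grip_force: 3.6
```

apply_moves([
  {"dx": 0,"dy": 0,"dz": 0.001,"wx": 0,"wy": 0,"wz": 0,"jaw": 0},
  {"dx": 0,"dy": 0,"dz": 0.002,"wx": 0,"wy": 0,"wz": 0,"jaw": 0},
  {"dx": 0,"dy": 0,"dz": 0.003,"wx": 0,"wy": 0,"wz": 0,"jaw": 0},
  {"dx": 0,"dy": 0,"dz": 0.004,"wx": 0,"wy": 0,"wz": 0,"jaw": 0},
  {"dx": 0,"dy": 0,"dz": 0.005,"wx": 0,"wy": 0,"wz": 0,"jaw": 0},
  {"dx": 0,"dy": 0,"dz": 0.006,"wx": 0,"wy": 0,"wz": 0,"jaw": 0},
  {"dx": 0,"dy": 0,"dz": 0.007,"wx": 0,"wy": 0,"wz": 0,"jaw": 0},
  {"dx": 0,"dy": 0,"dz": 0.007,"wx": 0,"wy": 0,"wz": 0,"jaw": 0},
  {"dx": 0,"dy": 0,"dz": 0.007,"wx": 0,"wy": 0,"wz": 0,"jaw": 0},
])

```text
time_s: 15.88
ee_pos: [0.5203, 0.0644, 0.2038]
tool_rot: [[-1.0, 0.005, 0.0], [0.005, 1.0, 0.001], [-0.0, 0.001, -1.0]]
contact_force: [-6.2, -0.3, 18.4]
grip_width: -0.0003
grip_force: 9.1
```

apply_moves([
  {"dx": 0,"dy": 0,"dz": 0.001,"wx": 0,"wy": 0,"wz": 0,"jaw": 0},
  {"dx": 0,"dy": 0,"dz": 0.0015,"wx": 0,"wy": 0,"wz": 0,"jaw": 0},
  {"dx": 0,"dy": 0,"dz": 0.0015,"wx": 0,"wy": 0,"wz": 0,"jaw": 0},
  {"dx": 0,"dy": 0,"dz": 0.0015,"wx": 0,"wy": 0,"wz": 0,"jaw": 0},
])

```text
time_s: 16.22
ee_pos: [0.5204, 0.0644, 0.2036]
tool_rot: [[-1.0, 0.005, 0.001], [0.005, 1.0, 0.002], [-0.001, 0.002, -1.0]]
contact_force: [-10.0, -0.4, 26.4]
grip_width: 0.0001
grip_force: 13.2
```

Hard stop confirmed (26 N, no further motion). I let go and rise.

apply_moves([
  {"dx": 0,"dy": 0,"dz": -0.005,"wx": 0,"wy": 0,"wz": 0,"jaw": 0},
  {"dx": 0,"dy": 0,"dz": -0.015,"wx": 0,"wy": 0,"wz": 0,"jaw": 0},
  {"dx": 0,"dy": 0,"dz": -0.035,"wx": 0,"wy": 0,"wz": 0,"jaw": 0},
  {"dx": 0,"dy": 0,"dz": -0.065,"wx": 0,"wy": 0,"wz": 0,"jaw": 0},
  {"dx": 0,"dy": 0,"dz": -0.1,"wx": 0,"wy": 0,"wz": 0,"jaw": 0},
  {"dx": 0,"dy": 0,"dz": -0.14,"wx": 0,"wy": 0,"wz": 0,"jaw": 0},
  {"dx": 0,"dy": 0,"dz": -0.18,"wx": 0,"wy": 0,"wz": 0,"jaw": 0},
  {"dx": 0,"dy": 0,"dz": -0.2,"wx": 0,"wy": 0,"wz": 0,"jaw": 0},
  {"dx": 0,"dy": 0,"dz": -0.2,"wx": 0,"wy": 0,"wz": 0,"jaw": 0},
  {"dx": 0,"dy": 0,"dz": -0.2,"wx": 0,"wy": 0,"wz": 0,"jaw": 0},
])

```text
time_s: 17.05
ee_pos: [0.5204, 0.0644, 0.4008]
tool_rot: [[-1.0, 0.005, 0.002], [0.005, 1.0, 0.001], [-0.002, 0.001, -1.0]]
contact_force: [0.2, -0.5, 0.2]
grip_width: 0.0001
grip_force: 0.0
```

```bash
python3 - <<'E'
from h import *
st();s=grab('side');t=grab('top')
a=cv2.resize(s['img'][120:300,170:350],(400,400),interpolation=cv2.INTER_CUBIC)
b=cv2.resize(t['img'][130:260,260:390],(400,400),interpolation=cv2.INTER_CUBIC)
cv2.imwrite('pics/c8.png',np.hstack([a,b])[:,:,::-1])
E
```

```text
17.05 [0.5204 0.0644 0.4008] [ 0.17 -0.47  0.24] 9.617924241012602e-05 0.0
[[-1.0, 0.005, 0.002], [0.005, 1.0, 0.001], [-0.002, 0.001, -1.0]]
```

View pics/c8.png

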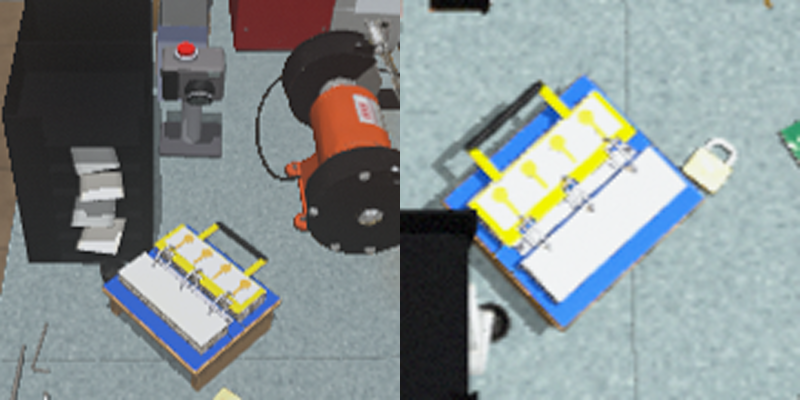

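The leaf lies flat with its back up (bar at (505,115) in the right half), the key at (187,48) sits lower, and the padlock and loupe have not moved.

```bash
python3 -c "
from rig import arm
print(arm.close_job())"
```

```text
the job is handed in; nothing more can be done
None
```

The leaf is turned over flat with its back showing, and the release key was held at its first click for about 1.7 s, then pressed fully home and let go; the loupe, padlock and oil bottle were not touched, and the job was handed in at about 17 s.

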